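Stack a case in the jig and hold the keeper home behind the lip

TASK

Finish loading the assembly jig: the housing is already in the pocket, so lay the spacer ring squarely on it, then the solid cover disc on the ring, letting each go down between the jaws. Then take the steel keeper strap by its upright tab, lay it flat along the jig's deck across the stack and slide its tongue in under the lip, against the spring stop, until its shoulder meets the lip. Finish while still holding the keeper in the gripper, pressed fully home (the spring pushes it out again if you let go), and leave the other things on the bench alone.

Things in the scene. Friction and masses are not known exactly. Their poses are not given: they have to be found in the camera images.
- jig: grey steel assembly jig fixed to the bench. Origin: on the pocket's axis at the bench surface; z up, x from the pocket to the lip. Base plate x -76..120, y +-35 mm, 8 mm thick. Deck (top of jaws and blocks) at z = 54 mm: front block x -74..-38, y +-25; rear block x 40..104, y +-32. Spring housing at x 104..118 reaches z = 71 mm
- seat (a point): centre of the pocket's floor: jig origin, z = 8 mm, same axes. The pocket lies between two V-shaped jaws at its -x and +x sides, 54 mm high over the bench; it takes round parts of 56 mm with 1.5 to 3 mm play all round, and is open towards +y and -y over a width of 44 mm, so fingers can go down beside a part there
- lip (a point): point on the deck under the lip's front (mouth) edge, mid width: 50 mm along the jig's x from its origin, z = 54 mm, same axes. The lip is a bar across the rear block, jig x 50..62 mm, underside z = 64 mm (10 mm gap over the deck), top 72 mm, on two cheeks with 48 mm clear between them in y
- stop (a joint): dark steel spring stop on the deck behind the lip, slides along the jig's +x; 0 = at rest (its face is then 26 mm behind the lip's front edge), 0.012 m when the keeper's shoulder touches the lip, end of travel 0.015. Pushing it takes about 3.6 N at 0 and 7.2 N at 0.012
- housing: brass round housing, solid, diameter 56 mm, 16 mm high, loose, already in the pocket; origin at the centre of its underside, z up; its top is 24 mm above the bench
- spacer: brass spacer ring, outside diameter 56 mm, hole 36 mm, 14 mm high, lying flat on the bench; origin at the centre of its underside, z up. Seated, its underside is 24 mm above the bench
- disc: brass cover disc, solid with a flat top, diameter 56 mm, 14 mm high, lying flat on the bench; origin at the centre of its underside, z up. Seated on the ring, its underside is 38 mm above the bench, its top 2 mm under the deck
- keeper: steel strap lying flat, 148 x 40 x 6 mm, 0.16 kg. Origin: underside, below the upright grip tab; x along the strap to the tongue. Tab 10 mm thick (x), 34 mm wide, top 51 mm over the underside. Strap from x = -60 mm; shoulder ridge 14 mm high, front face at x = 50; tongue beyond, 36 mm wide, to x = 88. Fully home: shoulder on the lip, keeper origin over jig origin at z = 54 mm
- tin: bystander: round aluminium tin, 50 mm across, 25 mm high; origin at the centre of its underside
- vial: bystander: small bottle, 33 mm across, 63 mm high; origin at the centre of its underside

How it is judged (in metres and radians):
On the way, in this order (a step that is already met when the one before it is completed fails the run):
1. the spacer ring lies level on the housing in the pocket, let go (z of spacer in the frame of jig between 0.022 and 0.026 m and horizontal distance between spacer and jig below 0.006 m and angle between spacer's own z axis and vertical below 0.06 rad and contact force between the fingers and spacer below 0.2 N and linear speed of spacer below 0.02 m/s), for 0.2 s.
2. the cover disc lies level on the ring in the pocket, let go (z of spacer in the frame of jig between 0.022 and 0.026 m and horizontal distance between each of spacer, disc and jig below 0.006 m and angle between each of spacer, disc's own z axis and vertical below 0.06 rad and z of disc in the frame of jig between 0.036 and 0.04 m and contact force between the fingers and disc below 0.2 N and linear speed of disc below 0.02 m/s), for 0.2 s.
3. the keeper lies along the deck with its tongue under the lip, against the spring stop (z of keeper in the frame of jig between 0.051 and 0.058 m and y of keeper in the frame of jig between -0.01 and 0.01 m and angle between the x axis of keeper and the x axis of jig, either way round below 0.15 rad and angle between keeper's own z axis and vertical below 0.1 rad and x of keeper in the frame of jig above -0.014 m and contact force between keeper and stop above 0.5 N), for 0.1 s.
At the end, for the whole second after the job is handed in: Housing, ring and disc level in the pocket (2 mm of seated height, 6 mm of its axis); keeper flat along the deck, tongue under the lip, shoulder within 3 mm of it, spring stop pushed in over 9 mm, the fingers holding it there at rest (z of housing in the frame of jig between 0.006 and 0.01 m and horizontal distance between each of housing, spacer, disc and jig below 0.006 m and angle between each of housing, spacer, disc's own z axis and vertical below 0.06 rad and z of spacer in the frame of jig between 0.022 and 0.026 m and z of disc in the frame of jig between 0.036 and 0.04 m and z of keeper in the frame of jig between 0.051 and 0.058 m and y of keeper in the frame of jig between -0.01 and 0.01 m and angle between the x axis of keeper and the x axis of jig, either way round below 0.15 rad and angle between keeper's own z axis and vertical below 0.1 rad and value of joint stop above 0.009 m and x of keeper in the frame of jig between -0.0035 and 0.003 m and contact force between the fingers and keeper above 2 N and contact force between keeper and stop above 3 N and linear speed of keeper below 0.01 m/s); the arm keeps its last pose, push and grip.
It fails at once if a bystander was moved more than 30 mm (distance of any of tin, vial from where it was at the start of the episode above 0.03 m).
It also fails if it takes over 67 s, if anything falls off the work surface, if the arm or the gripper's body presses on something with over 40 N, if the wrist force passes 120 N, or if a joint passes its speed limit or range.

ROBOT

A 6-joint arm with a two-finger parallel gripper is mounted at the origin on a cart in front of the work surface, level with it; the furniture and walls round the work are solid. World frame = base frame: x ahead of the robot, y to its left, z up, the work surface at z = 0. Lengths are in mm, angles in degrees, forces in N, time in s.
With the tool pointing down it reaches from about 350 to 950 mm from the base axis. Payload 17.4 kg.
Tool frame: the origin (TCP) lies midway between the tips of the shut fingers; the grasp point (between the pads) lies 19 mm behind it (ctrl.hold_point_z is the z of the grasp point in the tool frame, in mm); z points along the fingers, x is the direction in which the jaws open and shut, and the axes are right-handed (so a half turn about z gives the same grasp; the last joint's range is limited). The gripper opens to 93 mm and grips with 3 to 60 N. Pads are 15 mm wide; open, the fingers measure 128 mm over their backs; the gripper's body (75 mm by 188 mm) begins 65 mm behind the grasp point.
Start: joints at [-76.765, 6.646, 82.598, -0, 90.757, -2.166], TCP at [179.253, -650.769, 218.646] pointing down, gripper open.
Joint ranges: [-162.19, 162.19], [-47.58, 125.68], [4.15, 143.07], [-65.23, 245.23], [0.69, 171.88], [-170.13, 170.13]. Speed limits (degrees/s): [108.29, 108.29, 127.2, 180, 180, 180].

INTERFACE

Orientations are given as a 3x3 rotation matrix whose columns are the frame's x, y, z axes.
In Python, from cell import ctrl gives the robot as it stands. Calls block until the motion is done:
- ctrl.goto(position, orientation): joint-space move of the TCP to a pose.
- ctrl.move_l(position, speed=150, frame=None, max_force=None): straight line of the TCP; frame=None keeps the orientation; speed is the mean speed in mm/s. With max_force (N) it stops when the force on the tool has changed by that much, and returns True; else False.
- ctrl.set_joints(angles): joint-space move.
- ctrl.set_gripper(opening, force=None): finger opening in mm; force is the grip in N (None keeps the last); returns when the fingers have stopped.
- ctrl.wait(seconds).
- ctrl.solve_ik(position, orientation): joint angles nearest the present ones, or None.
- ctrl.sense(): the state.
- ctrl.camera(name): name is "scene" or "side" or "wrist"; returns a dict with "pixels" (420x560x3 uint8, red, green, blue), "range_z" (420x560 float32, mm along the optical axis (not along the pixel's ray), 0 where there is no reading), "intrinsics" (3x3 intrinsics, pixels), "extrinsics" (4x4, takes a point from world to camera coordinates). Camera axes: x right, y down, z forward; pixel columns grow to the right and rows downward; lengths in mm; the calibration is good to about 2 mm. A picture is of the moment at which its call begins.
A pose or a line that the arm cannot do raises ctrl.MotionError and nothing moves.
- ctrl.job_done(): hands the job in, once; it reports no verdict.
The state is a dict: "time": time; "joints": joint angles; "joint_velocities": joint speeds; "joint_efforts": joint torques, N m; "ee_pos": TCP position; "tcp_rot": TCP orientation; "contact_force": force on the tool from outside, world axes, zero at the start; "moment": the same for the moment, N m; "grip_width": finger opening in mm.
Only numpy, scipy, OpenCV 4.12 (cv2) and the standard library are available. Lean on these libraries where they do the work, as an engineer would, in place of code of your own. Each camera call takes 0.05 s, during which the arm holds its last target. There are 200 camera calls.

## Working session

There is one attempt and no reset: what is moved stays moved. The work goes in short steps, each a Python script; the robot and the scene stay as the last script left them, time stands still between calls to the robot, and variables do not carry over. Pictures are saved under pics/ and viewed, about 8 in all and at most 12, crops included, and the job is handed in when it is done.

```bash
ls; mkdir -p pics; python3 - <<'E'
from cell import ctrl
import cv2,numpy as np
for n in("scene","side"):
    c=ctrl.camera(n); cv2.imwrite(f"pics/{n}0.png",c["pixels"][:,:,::-1]); np.savez(f"{n}0.npz",**c)
    E=c["extrinsics"];print(n,(-E[:3,:3].T@E[:3,3]).round(),E[2,:3].round(2),c["intrinsics"][0,0])
a=cv2.imread("pics/scene0.png");b=cv2.imread("pics/side0.png")
print(ctrl.sense()["time"],ctrl.hold_point_z)
E
```

```text
pics
scene [263. 588. 622.] [ 0.31 -0.74 -0.6 ] 426.78133282180136
side [  505. -1199.   948.] [ 0.04  0.77 -0.64] 482.19919334490856
0.1 -18.8
```

View pics/scene0.png

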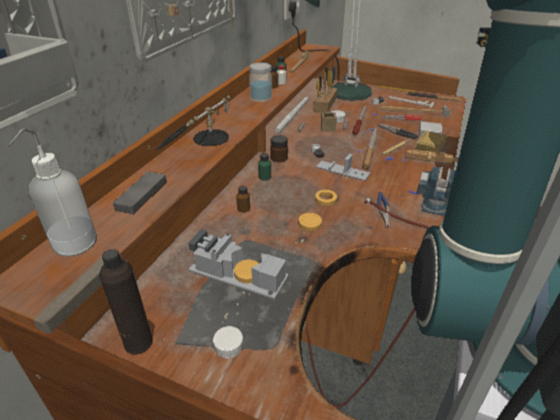

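View pics/side0.png

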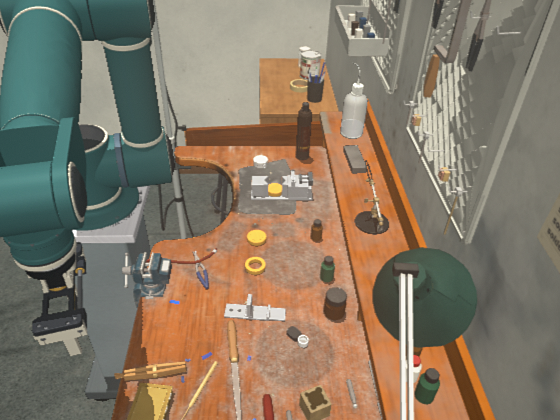

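Scene picture: the jig is at about (240,268), with the housing at (246,271). The disc is at (310,221), the ring at (327,197), the keeper at (345,170), and the white tin at (228,341). Small bottles stand at (243,199) and (264,167). The side view agrees.

```bash
cat > h.py <<'E'
import numpy as np,cv2
def cloud(c):
    K,E,Z=c["intrinsics"],c["extrinsics"],c["range_z"]
    v,u=np.mgrid[:Z.shape[0],:Z.shape[1]]
    P=np.stack([(u-K[0,2])/K[0,0]*Z,(v-K[1,2])/K[1,1]*Z,Z],-1)
    P=(P-E[:3,3])@E[:3,:3]
    P[Z<=0]=np.nan
    return P
def ray(c,u,v,z):
    K,E=c["intrinsics"],c["extrinsics"]
    d=np.array([(u-K[0,2])/K[0,0],(v-K[1,2])/K[1,1],1])@E[:3,:3]; o=-E[:3,:3].T@E[:3,3]
    return o+d*(z-o[2])/d[2]
def brass(c):
    h=cv2.cvtColor(c["pixels"],cv2.COLOR_RGB2HSV)
    return cv2.inRange(h,(17,140,150),(32,255,255))
def rect(Q): # center,long side,short,angle of long axis (deg, mod 180)
    (cx,cy),(w,hh),a=cv2.minAreaRect(Q.astype(np.float32))
    if hh>w: w,hh,a=hh,w,a+90
    return np.round([cx,cy,w,hh,(a+90)%180-90],1)
E
python3 - <<'E'
from h import *
for n in("scene","side"):
    c=dict(np.load(n+"0.npz")); P=cloud(c); m=brass(c)
    k,l,s,ce=cv2.connectedComponentsWithStats(m)
    print(n)
    for i in range(1,k):
        if s[i,4]>60:
            cnt=cv2.findContours((l==i).astype(np.uint8),0,1)[0][0]
            z=np.nanmedian(P[l==i][:,2]); 
            w=np.array([ray(c,*p[0],14 if z<18 else 24) for p in cnt])[:,:2]
            print(" brass",ce[i].round(),s[i,4],"z",z.round(1),"hull circle",np.round(cv2.minEnclosingCircle(w.astype(np.float32))[0],1),rect(w))
    z=P[...,2]
    gray=(c["pixels"].max(2).astype(int)-c["pixels"].min(2)<30)
    for lo,hi,box in((48,59,"jig"),(3,9,"keeper"),(44,56,"tab"),(10,16,"sh"),(66,75,"lip")):
        mm=(gray&(z>lo)&(z<hi)).astype(np.uint8)
        k,l,s,ce=cv2.connectedComponentsWithStats(mm)
        for i in range(1,k):
            if s[i,4]>25: print(" ",box,ce[i].round(),s[i,4],np.nanmedian(P[l==i],0).round(1),rect(P[l==i][:,:2]))
E
```

```text
scene
 brass [326. 196.] 143 z 14.1 hull circle [ 497.  -287.2] [ 499.  -289.1   54.9   53.9   67.5]
 brass [310. 220.] 278 z 14.3 hull circle [ 503.2 -177.4] [ 502.8 -177.6   54.3   52.1  -67.6]
 brass [244. 269.] 291 z 23.9 hull circle [560.7  37.7] [567.9  39.1  55.2  38.5 -79.6]
  jig [335.  34.] 64 [  899.4 -1676.5    53.8] [  898.8 -1666.7   423.2    44.1    84.1]
  jig [419.  33.] 268 [  498.  -1862.5    53.2] [  512.7 -1860.3   596.8    48.8     2.2]
  jig [351.  80.] 51 [  635.3 -1032.1    54.3] [ 6.3680e+02 -1.0271e+03  6.2000e+01  3.2600e+01 -2.0000e-01]
  jig [330. 114.] 26 [ 616.2 -697.5   49.2] [ 620.8 -703.5   41.5   31.9  -83. ]
  jig [278. 145.] 53 [ 685.2 -426.7   54.8] [ 688.7 -429.9   43.6   21.2   18.3]
  jig [348. 156.] 29 [ 485.1 -441.6   51.6] [ 485.9 -443.8   33.9   10.    85.6]
  jig [425. 193.] 56 [ 267.9 -331.9   54.4] [ 268.8 -332.1   38.3    7.3   -4.3]
  jig [218. 252.] 567 [615.3  47.5  54. ] [633.8  33.8  95.3  66.7  -0.8]
  jig [204. 242.] 34 [663.7  26.6  54.5] [662.1  26.1  14.3  13.6  86.4]
  jig [269. 265.] 492 [511.5  39.8  54. ] [515.8  35.8  5
[... 7663 characters left out ...]
79.4 1440.9   69.4] [ 479.2 1440.9  113.9   34.2   -1.7]
  lip [281.  24.] 52 [ 643.5 1439.8   70.4] [ 635.6 1441.8  156.4   35.2   -3. ]
  lip [315.  24.] 47 [ 828.3 1440.8   70.3] [8.2920e+02 1.4396e+03 1.3680e+02 3.5500e+01 3.0000e-01]
  lip [292. 176.] 46 [618.6  30.2  70.8] [619.1  30.8  62.5   9.7  86.4]
  lip [310. 177.] 43 [673.   24.8  69.9] [674.   30.1  49.5  12.8  85.2]
  lip [101. 195.] 69 [ 51.5 -66.4  70.9] [ 51.9 -60.8  87.3  17.4  41.8]
  lip [328. 259.] 43 [ 689.  -334.8   70.1] [ 688.9 -332.5   20.4   18.    85.1]
  lip [126. 270.] 44 [ 185.  -367.9   71.9] [ 185.7 -365.7   29.2   13.9   -9.4]
  lip [150. 277.] 93 [ 245.7 -388.5   69.6] [ 245.5 -384.1   85.4   17.    -1.9]
```

The two views agree:
- **Jig:** about (563,34), yaw about -1.5°.
- **Ring:** about (498,-288).
- **Disc:** about (503,-179).
- **Keeper:** tab at (486,-445), yaw about -6°, with the tongue towards +x, the same way as the jig.

Next I refine these with the wrist camera.

```bash
cat >> h.py <<'E'
def R(yaw): # tool down, tool x at yaw degrees in world
    a=np.radians(yaw); x=np.array([np.cos(a),np.sin(a),0]); z=np.array([0,0,-1.])
    return np.stack([x,np.cross(z,x),z],1)
E
python3 - <<'E'
from h import *
from cell import ctrl
s=ctrl.sense(); print(s["tcp_rot"].round(2) if hasattr(s["tcp_rot"],"round") else s["tcp_rot"])
for y in (-96,-91.5,88.5,-6,174,-1.5):
    for p in((498,-288,240),(563,34,200),(486,-445,200)):
        j=ctrl.solve_ik(p,R(y)); print(y,p,None if j is None else np.round(j))
def shot(n):
    c=ctrl.camera("wrist");np.savez(n+".npz",**c);cv2.imwrite(f"pics/{n}.png",c["pixels"][:,:,::-1])
    E=c["extrinsics"];print((-E[:3,:3].T@E[:3,3]).round(),E[2,:3].round(2))
ctrl.goto((490,-400,300),R(-91.5)); shot("w1")
ctrl.goto((500,-235,300),R(-91.5)); shot("w2")
ctrl.goto((563,20,300),R(-91.5)); shot("w3")
print(ctrl.sense()["time"],np.round(ctrl.sense()["joints"]))
a=[cv2.resize(cv2.imread(f"pics/w{i}.png"),(400,300)) for i in(1,2,3)]
cv2.imwrite("pics/wall.png",np.vstack([np.hstack(a[:2]),np.hstack([a[2],a[2]*0])]))
E
```

```text
[[ 0.27 -0.96 -0.  ]
 [-0.96 -0.27  0.  ]
 [-0.   -0.   -1.  ]]
-96 (498, -288, 240) [-33.  -6.  93.  -0.  93.  63.]
-96 (563, 34, 200) [ 1. -7. 98. -0. 89. 97.]
-96 (486, -445, 200) [-45.   5.  86.  -0.  89.  51.]
-91.5 (498, -288, 240) [-33.  -6.  93.  -0.  93.  59.]
-91.5 (563, 34, 200) [ 1. -7. 98. -0. 89. 92.]
-91.5 (486, -445, 200) [-45.   5.  86.  -0.  89.  47.]
88.5 (498, -288, 240) [ -33.   -6.   93.   -0.   93. -121.]
88.5 (563, 34, 200) [  1.  -7.  98.  -0.  89. -88.]
88.5 (486, -445, 200) [ -45.    5.   86.   -0.   89. -133.]
-6 (498, -288, 240) [-33.  -6.  93.  -0.  93. -27.]
-6 (563, 34, 200) [ 1. -7. 98. -0. 89.  7.]
-6 (486, -445, 200) [-45.   5.  86.  -0.  89. -39.]
174 (498, -288, 240) [-33.  -6.  93.  -0.  93. 153.]
174 (563, 34, 200) None
174 (486, -445, 200) [-45.   5.  86.  -0.  89. 141.]
-1.5 (498, -288, 240) [-33.  -6.  93.  -0.  93. -31.]
-1.5 (563, 34, 200) [ 1. -7. 98. -0. 89.  2.]
-1.5 (486, -445, 200) [-45.   5.  86.  -0.  89. -43.]
[ 560. -402.  466.] [-0.26  0.01 -0.97]
[ 570. -237.  466.] [-0.26  0.01 -0.97]
[633.  17. 466.] [-0.26  0.01 -0.97]
3.4833 [-1. -8. 90. -0. 98. 91.]
```

View pics/wall.png

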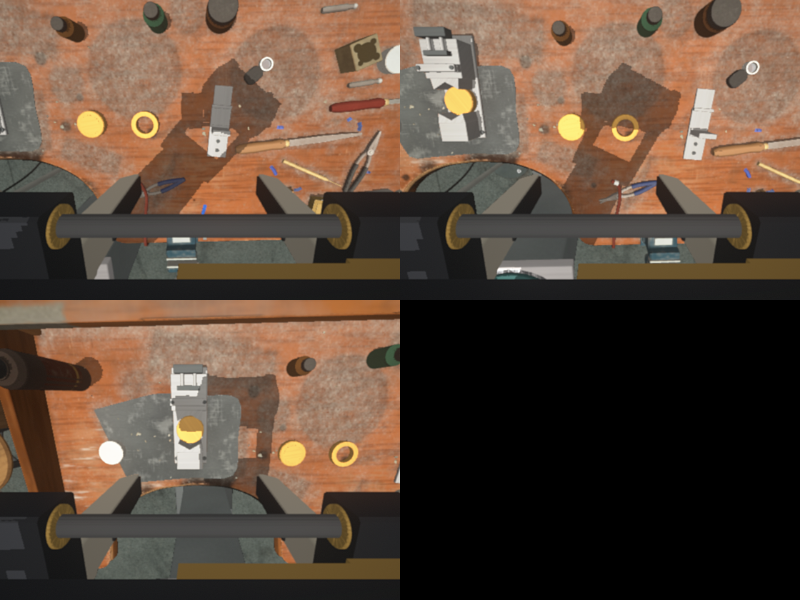

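The mosaic shows the jig in w3 at about (190,415), the ring and disc unshadowed in w1 and w3, and the keeper in w2 at about (700,125). Tin and bottles are clear of the parts. Now I measure from these.

```bash
cat > m.py <<'E'
from h import *
def fit(c,z0,lo=60,tag=""):
    P=cloud(c);m=brass(c);k,l,s,ce=cv2.connectedComponentsWithStats(m)
    for i in range(1,k):
        if s[i,4]>lo:
            z=np.nanmedian(P[l==i][:,2])
            w=np.array([ray(c,*p[0],np.round(z)) for p in cv2.findContours((l==i).astype(np.uint8),0,1)[0][0]])[:,:2]
            print(tag,"brass",ce[i].round(),"z",z.round(1),np.round(cv2.minEnclosingCircle(w.astype(np.float32)),1) if 0 else [np.round(q,1) for q in cv2.minEnclosingCircle(w.astype(np.float32))],rect(w)[:4])
def slab(c,lo,hi,box,tag):
    P=cloud(c);q=c["pixels"].astype(int);g=(q.max(2)-q.min(2)<30)
    x0,x1,y0,y1=box
    m=(g&(P[...,2]>lo)&(P[...,2]<hi)&(P[...,0]>x0)&(P[...,0]<x1)&(P[...,1]>y0)&(P[...,1]<y1)).astype(np.uint8)
    k,l,s,ce=cv2.connectedComponentsWithStats(m)
    for i in range(1,k):
        if s[i,4]>25: print(tag,s[i,4],np.nanmedian(P[l==i],0).round(1),rect(P[l==i][:,:2]))
if __name__=="__main__":
    J=(470,700,-20,90);K=(380,620,-520,-390)
    for n in("w1","w2","w3"):
        c=dict(np.load(n+".npz")); fit(c,14,tag=n)
        if n!="w1":
            slab(c,66,75,J,n+" lip/spring"); slab(c,50,58,J,n+" deck"); slab(c,5,11,J,n+" base")
        if n!="w3":
            slab(c,3,8.5,K,n+" strap");slab(c,48,54,K,n+" tab");slab(c,11,17,K,n+" shoulder")
E
python3 m.py
```

```text
w1 brass [126. 173.] z 14.1 [array([ 505., -180.]), np.float64(28.0)] [ 504.8 -179.9   55.1   53.8]
w1 brass [204. 174.] z 13.3 [array([ 500.6, -290.4]), np.float64(28.0)] [ 500.3 -290.4   54.8   54.2]
w1 brass [201. 176.] z 13.0 [array([ 500.5, -290.2]), np.float64(19.8)] [ 500.1 -290.1   38.2   37.5]
w1 strap 677 [ 554.8 -450.     6. ] [ 554.5 -450.6   38.    35.9   -6.2]
w1 strap 1450 [ 470.9 -441.8    6. ] [ 478.1 -442.1  103.6   39.9   -6.3]
w1 tab 182 [ 486.2 -442.6   50.7] [ 486.  -442.6   33.1   10.    84.2]
w1 shoulder 337 [ 590.2 -508.    12.2] [ 590.9 -509.3   34.8   24.8  -52.7]
w1 shoulder 119 [ 532.8 -447.7   13.8] [ 532.6 -448.3   39.1    6.    83.9]
w2 brass [ 82. 141.] z 23.9 [array([563.3,  34.9]), np.float64(27.9)] [564.6  35.1  54.6  51.4]
w2 brass [245. 175.] z 13.5 [array([ 504.9, -179.1]), np.float64(28.0)] [ 504.9 -179.    54.6   54.5]
w2 brass [316. 175.] z 13.7 [array([ 500.4, -289.6]), np.float64(27.6)] [ 500.3 -289.5   54.    53.4]
w2 lip/spring 625 [673.3  32.1  70.9] [673.5  33.3  50.2  13.7  89.1]
w2 lip/spring 175 [642.7  35.1  66.8] [643.1  34.3  39.8
[... 970 characters left out ...]
at64(28.1)] [ 501.5 -288.5   55.3   53.3]
w3 lip/spring 541 [674.   33.9  70.8] [674.1  34.4  49.5  13.8  88.6]
w3 lip/spring 154 [643.2  35.   66.7] [643.   35.1  39.6   7.1  88.5]
w3 lip/spring 502 [619.7  35.6  71.9] [619.6  35.9  62.3  11.   88.5]
w3 deck 1099 [640.   33.6  54. ] [646.6  35.2  63.3  41.6  88.7]
w3 deck 219 [657.9  35.   54.1] [657.8  35.1  19.3  15.3  -2.1]
w3 deck 688 [603.6  36.9  53.9] [599.1  36.   63.   26.1  88.5]
w3 deck 1152 [513.7  37.5  53.8] [515.8  37.9  51.1  50.   -1.5]
w3 base 537 [566.8   5.9   7.7] [591.    7.7 182.9  12.2  -1. ]
w3 base 345 [547.2  68.6   7.7] [544.4  66.9 111.9  13.4  -3.5]
w3 base 28 [492.    8.1   7.7] [492.3   8.1  11.4   6.3  -0.9]
```

```bash
cat >> h.py <<'E'
J=np.array([563.2,36.8]); YJ=-1.4
def jig(x,y,z): 
    a=np.radians(YJ); return np.array([J[0]+x*np.cos(a)-y*np.sin(a),J[1]+x*np.sin(a)+y*np.cos(a),z])
E
cat > pick.py <<'E'
from h import *
from cell import ctrl
def st(t):
    s=ctrl.sense();print(t,round(s["time"],1),np.round(s["ee_pos"],1),"F",np.round(s["contact_force"],1),"w",round(s["grip_width"],1))
def pick(x,y):
    r=R(YJ-90)
    ctrl.goto((x,y,110),r); ctrl.set_gripper(80)
    print(ctrl.move_l((x,y,3.5),speed=120,max_force=20)); st("down")
    ctrl.set_gripper(40,force=20); st("grip")
    ctrl.move_l((x,y,120),speed=200); st("up")
    ctrl.goto(jig(0,0,120),r)
E
python3 - <<'E'
from pick import *
pick(500.5,-290)
print(ctrl.move_l(jig(0,0,60),speed=150)); st("above")
c=ctrl.camera("wrist");np.savez("w4.npz",**c);cv2.imwrite("pics/w4.png",c["pixels"][:,:,::-1])
from m import fit; fit(c,0)
E
```

```text
False
down 6.4 [ 500.9 -290.3    4.3] F [-0.9 -0.1  0.1] w 80.2
grip 6.9 [ 500.6 -290.1    3.8] F [-1.2  1.1  3. ] w 55.7
up 7.6 [ 500.  -289.7  118.6] F [-0.1 -0.2 -1.6] w 55.9
False
above 9.4 [563.4  36.3  60.5] F [-0.1  0.   0.1] w 55.5
 brass [278. 211.] z 23.8 [array([570.7,  35.8]), np.float64(25.7)] [580.2  35.3  51.3  18.9]
 brass [278. 255.] z 70.1 [array([563.4,  36.5]), np.float64(27.3)] [566.3  36.5  54.2  47.4]
 brass [539. 285.] z 13.7 [array([ 517.5, -162.3]), np.float64(13.8)] [ 517.5 -158.6   26.6   16.5]
 brass [149. 326.] z 165.4 [array([591.3,  64.9]), np.float64(4.1)] [591.3  65.    8.1   0.7]
 brass [407. 324.] z 165.5 [array([591.1,   7.2]), np.float64(3.2)] [591.1   7.    6.5   0.7]
```

View pics/w4.png

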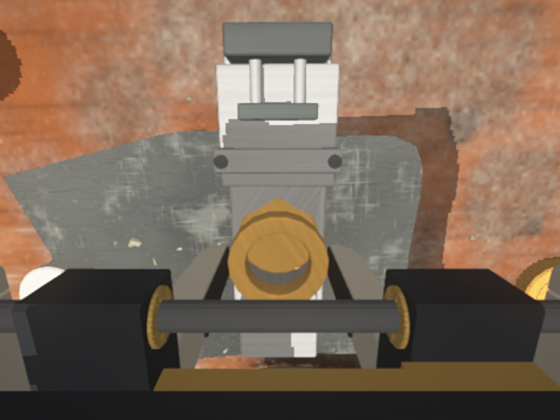

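The ring is held level, seen at (278,255), and its measured centre (563.4,36.5) is over the pocket axis. Next I lower it.

```bash
python3 - <<'E'
from pick import *
from m import slab
c=dict(np.load("w4.npz"));slab(c,66,75,(470,700,-20,90),"lip")
hit=ctrl.move_l(jig(0,0,28.5),speed=40,max_force=10); st(f"low {hit}")
E
```

```text
lip 3899 [673.5  34.1  70.9] [673.9  34.   49.8  14.6  88.3]
lip 1016 [643.1  34.9  66.7] [643.   34.9  39.5   7.6  88.6]
lip 3116 [619.3  35.5  71.9] [619.   35.3  64.1  12.1  88.6]
lip 231 [572.   67.8  71. ] [566.7  67.5  21.7  10.2  37.9]
lip 216 [570.3   4.8  71.1] [565.    5.7  21.9  10.3 -39.9]
low False 10.4 [563.3  36.8  28.7] F [-0.8 -1.1  0.1] w 55.8
```

No resistance on the way down. I release the ring and fetch the disc.

```bash
python3 - <<'E'
from pick import *
ctrl.set_gripper(70); ctrl.wait(0.1); st("open")
ctrl.move_l(jig(0,0,120),speed=200)
ctrl.goto((540,-60,200),R(YJ-90))
c=ctrl.camera("wrist");np.savez("w5.npz",**c);cv2.imwrite("pics/w5.png",c["pixels"][:,:,::-1])
from m import fit; fit(c,0); st("")
E
```

```text
open 11.0 [563.2  36.8  28.5] F [0.5 0.  0.6] w 70.0
 brass [179. 181.] z 25.6 [array([561.4,  40.6]), np.float64(19.6)] [560.   45.5  38.9  28.8]
 brass [208. 180.] z 36.7 [array([559.7,  22.5]), np.float64(23.2)] [558.3  16.5  46.5  14.4]
 brass [379. 220.] z 14.0 [array([ 505.1, -177.8]), np.float64(27.8)] [ 505.2 -177.8   55.4   52.7]
 brass [118. 324.] z 303.5 [array([569.2, -25.2]), np.float64(3.4)] [569.2 -24.9   6.8   0.7]
 12.3 [539.6 -59.6 198.1] F [ 0.1  0.3 -0.1] w 70.2
```

View pics/w5.png

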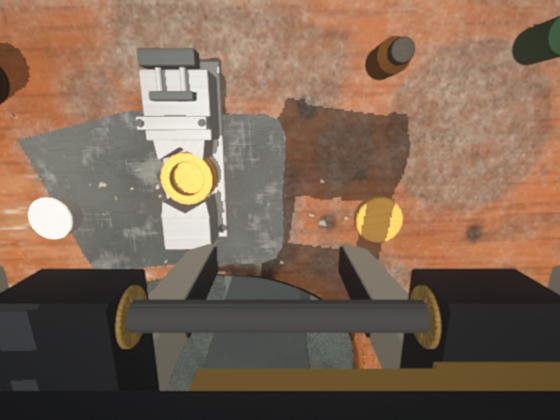

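The ring sits in the pocket at (187,178). I check its level and height by plane fit, then fetch the disc.

```bash
cat >> m.py <<'E'
def plane(c,z,tol=4):
    P=cloud(c);q=P[(brass(c)>0)&(abs(P[...,2]-z)<tol)&(np.hypot(P[...,0]-J[0],P[...,1]-J[1])<34)]
    b=np.linalg.lstsq(np.c_[q[:,:2]-J,np.ones(len(q))],q[:,2],rcond=None)[0]
    print("plane n",len(q),"z",b[2].round(1),"tilt",np.hypot(*b[:2]).round(3),[np.round(v,1) for v in cv2.minEnclosingCircle(q[:,:2].astype(np.float32))])
E
python3 - <<'E'
from pick import *
from m import *
plane(dict(np.load("w5.npz")),38)
pick(505.1,-179); ctrl.move_l(jig(0,0,75),speed=150); st("above")
c=ctrl.camera("wrist");np.savez("w6.npz",**c);fit(c,0)
hit=ctrl.move_l(jig(0,0,42.5),speed=40,max_force=10); st(f"low {hit}")
E
```

```text
plane n 210 z 36.8 tilt 0.003 [array([563.1,  36.6]), np.float64(27.6)]
False
down 14.4 [ 505.5 -179.2    4.3] F [1.3 0.1 0.9] w 79.7
grip 14.9 [ 505.2 -179.     3.7] F [-0.6 -0.1  3.4] w 55.2
up 15.7 [ 504.6 -178.8  118.7] F [-0.4 -0.3 -1.1] w 54.6
above 17.0 [563.1  36.   75.1] F [ 0.1 -0.1  0.3] w 54.7
 brass [276. 210.] z 37.8 [array([569.1,  36.9]), np.float64(25.8)] [579.4  36.9  51.6  21.2]
 brass [278. 260.] z 85.5 [array([562.9,  36.2]), np.float64(27.3)] [566.1  36.   53.6  47.3]
 brass [151. 326.] z 180.0 [array([591.3,  63.9]), np.float64(4.0)] [591.4  64.1   8.1   0.6]
 brass [405. 324.] z 180.1 [array([590.5,   6.8]), np.float64(3.4)] [590.6   6.7   6.8   0.7]
low False 18.0 [563.2  36.9  42.6] F [-0.4  0.1  0.2] w 54.8
```

```bash
cat >> h.py <<'E'
K=np.array([486.2,-442.5]); YK=-6.1
E
python3 - <<'E'
from pick import *
from m import *
ctrl.set_gripper(70); ctrl.wait(0.1); st("open")
ctrl.move_l(jig(0,0,140),speed=200)
ctrl.goto((540,-60,220),R(-91.4))
c=ctrl.camera("wrist");np.savez("w7.npz",**c);plane(c,52)
ctrl.goto((*K,150),R(YK)); ctrl.set_gripper(45)
print(ctrl.move_l((*K,11.5),speed=120,max_force=15)); st("down")
ctrl.set_gripper(4,force=60); st("grip")
ctrl.move_l((*K,60),speed=120); ctrl.wait(.1);st("up")
c=ctrl.camera("wrist");np.savez("w8.npz",**c)
a=np.hstack([cv2.imread("pics/w5.png")*0,c["pixels"][:,:,::-1]]);a[:,:560]=np.load("w7.npz")["pixels"][:,:,::-1]
cv2.imwrite("pics/w78.png",cv2.resize(a,(800,300)))
E
```

```text
open 18.6 [563.2  36.8  42.5] F [0.4 0.1 0.2] w 69.6
plane n 170 z 51.3 tilt 0.029 [array([562.4,  36.5]), np.float64(27.5)]
False
down 23.6 [ 486.6 -442.9   12.5] F [ 0. -0.  1.] w 44.9
grip 24.3 [ 486.2 -442.5   11.6] F [ 0.6 -0.   0.6] w 9.9
up 24.9 [ 485.8 -442.2   58.9] F [ 0.4 -0.6 -2.3] w 9.7
```

View pics/w78.png

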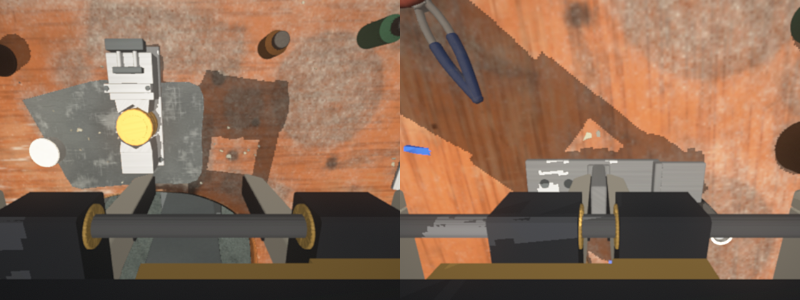

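The left image shows the disc flush in the pocket at (137,126). The right image shows the keeper held level by its tab, with its edge along row 160. I bring it over the jig and check its tilt and lateral offset.

```bash
python3 - <<'E'
from pick import *
from m import *
c=dict(np.load("w7.npz")); plane(c,51.5,2); plane(c,51.5,6)
ctrl.move_l((*K,170),speed=200)
ctrl.goto(jig(-48,0,180),R(YJ))
ctrl.move_l(jig(-48,0,85),speed=150); ctrl.wait(.2); st("above")
c=ctrl.camera("wrist");np.savez("w9.npz",**c);cv2.imwrite("pics/w9.png",c["pixels"][:,:,::-1])
P=cloud(c);a=np.radians(YJ);d=P[...,:2]-J; X=d@[np.cos(a),np.sin(a)];Y=d@[-np.sin(a),np.cos(a)];Z=P[...,2]
m=(Z>68)&(Z<93)&(abs(Y)<30)&(X>-115)&(X<60)
for lo,hi in((-110,-80),(-40,-10),(-5,2),(10,42)):
    k=m&(X>lo)&(X<hi); print(lo,hi,k.sum(),"z",np.nanmedian(Z[k]),"y",np.nanpercentile(Y[k],[1,99]).round(1) if k.any() else "")
k=m&(X<45); print("x ends",np.nanpercentile(X[k],[.5,99.5]).round(1))
E
```

```text
plane n 149 z 51.5 tilt 0.021 [array([562.3,  36.7]), np.float64(27.4)]
plane n 190 z 51.1 tilt 0.048 [array([562.4,  36.5]), np.float64(27.5)]
above 28.4 [515.7  38.   86. ] F [ 0.5  0.2 -2.2] w 9.8
-110 -80 2209 z 80.34304487202665 y [-8.3 19.2]
-40 -10 1855 z 80.49819967844876 y [-7.9 19.2]
-5 2 586 z 88.13789067970787 y [-5.2 19.2]
10 42 2254 z 80.59805071436676 y [-16.2  17.1]
x ends [-107.9   38.1]
```

View pics/w9.png

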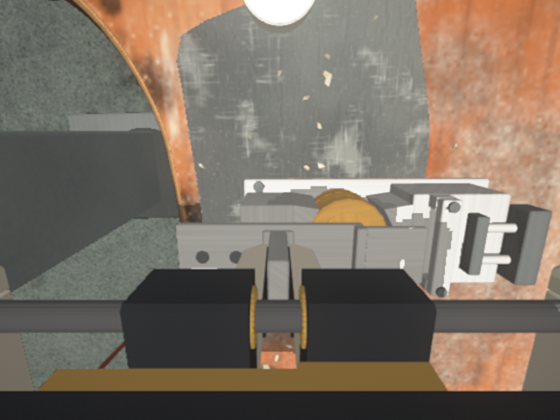

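The strap is level to 0.3 mm over 130 mm and centred on the jig to within 1 mm. The tongue tip is at jig x≈40, about 10 mm before the lip. I lower it to the deck and slide it in.

```bash
python3 - <<'E'
from pick import *
h=ctrl.move_l(jig(-48,0,65),speed=25,max_force=6); st(f"deck {h}")
p=ctrl.sense()["ee_pos"][2]
z=min(max(p,65.3),66.5)
h=ctrl.move_l(jig(-16,0,z),speed=40,max_force=12); st(f"slide {h}")
h=ctrl.move_l(jig(-10,0,z),speed=15,max_force=20); st(f"stop {h}")
ctrl.wait(.3); st("hold")
E
```

```text
deck True 29.2 [515.   37.9  65.4] F [-0.1  0.4  4.5] w 10.0
slide False 30.2 [547.9  37.2  65.5] F [ 1.6 -0.5  1.9] w 9.5
stop False 30.7 [553.   37.   65.5] F [-4.9 -0.5  7.3] w 9.5
hold 31.0 [553.   37.   65.5] F [-5.  -0.9  6.9] w 9.3
```

```bash
python3 - <<'E'
from pick import *
h=ctrl.move_l(jig(-2,0,65.5),speed=15,max_force=25); st(f"near {h}")
h=ctrl.move_l(jig(3,0,65.5),speed=6,max_force=10); st(f"home {h}")
ctrl.wait(.5); st("hold")
c=ctrl.camera("wrist");np.savez("w10.npz",**c);cv2.imwrite("pics/w10.png",c["pixels"][:,:,::-1])
from m import *
P=cloud(c);a=np.radians(YJ);d=P[...,:2]-J; X=d@[np.cos(a),np.sin(a)];Y=d@[-np.sin(a),np.cos(a)];Z=P[...,2]
for n,lo,hi,x0,x1 in(("strap",57,63,-70,40),("ridge",66,69.5,38,52),("lip",71,74,45,66),("plunger",65,68.5,66,100)):
    k=(Z>lo)&(Z<hi)&(X>x0)&(X<x1)&(abs(Y)<40); print(n,k.sum(),"z",np.nanmedian(Z[k]).round(1),"x",np.percentile(X[k],[1,99]).round(1),"y",np.percentile(Y[k],[1,99]).round(1)) if k.any() else print(n,0)
for q in((-60,-30),(-30,-10),(15,40)):
    k=(Z>55)&(Z<64)&(X>q[0])&(X<q[1])&(abs(Y)<22); print(q,k.sum(),np.median(Z[k]).round(2) if k.any() else "")
E
```

```text
near False 31.7 [560.6  36.8  65.6] F [-8.7 -0.1  8.7] w 9.8
home True 32.4 [564.3  36.8  65.7] F [-4.2  0.1  6.2] w 9.4
hold 32.9 [564.3  36.8  65.7] F [-3.3  0.4  6.5] w 9.5
strap 5516 z 60.2 x [-59.   39.3] y [-8.1 19.2]
ridge 551 z 68.0 x [43.6 50.6] y [-4.5 31.5]
lip 1126 z 72.1 x [49.8 61.4] y [-2.5 31.4]
plunger 926 z 66.5 x [87.3 95.5] y [-19.1  19.6]
(-60, -30) 2313 60.29
(-30, -10) 1069 60.23
(15, 40) 1694 60.09
```

View pics/w10.png

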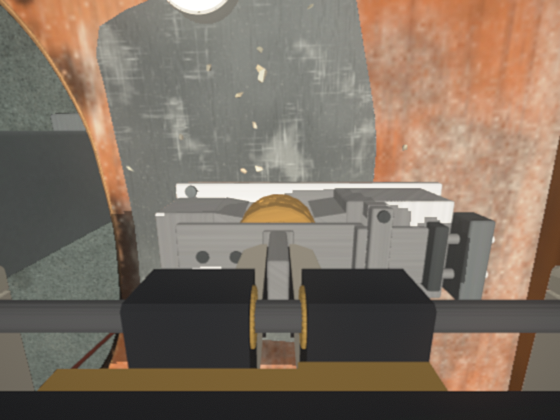

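The shoulder meets the lip and the plunger face has moved from 76 to 87 mm. The push relaxed a little after the force stop, so I press slightly more and confirm it holds.

```bash
python3 - <<'E'
from pick import *
h=ctrl.move_l(jig(1.8,0,65.5),speed=5,max_force=20); st(f"press {h}")
ctrl.wait(1); st("hold")
from m import *
c=ctrl.camera("wrist");P=cloud(c);a=np.radians(YJ);d=P[...,:2]-J;X=d@[np.cos(a),np.sin(a)];Y=d@[-np.sin(a),np.cos(a)];Z=P[...,2]
for n,lo,hi,x0,x1 in(("ridge",66,69.5,38,52),("lip",71,74,45,66),("plunger",65,68.5,66,100)):
    k=(Z>lo)&(Z<hi)&(X>x0)&(X<x1)&(abs(Y)<40); print(n,np.percentile(X[k],[1,99]).round(1))
E
```

```text
press False 33.2 [564.4  36.8  65.7] F [-11.2  -0.6  11.3] w 9.6
hold 34.2 [564.4  36.8  65.7] F [-10.6   0.1  10.8] w 9.4
ridge [43.7 50.5]
lip [49.7 61.4]
plunger [87.4 95.5]
```

```bash
python3 - <<'E'
from pick import *
ctrl.job_done(); st("done")
E
```

```text
the job is handed in; nothing more can be done
the job is handed in; nothing more can be done
```

I loaded the jig as asked and handed the job in at about 34 s of robot time, with the gripper still holding the keeper pressed home. The hand-in reports no verdict, so these are my own last checks:

- **Ring:** it went down without resistance and was let go. Its measured top was at z 36.8 mm against a nominal 38 mm, with tilt 0.003 rad and its centre within 0.5 mm of the jig axis.
- **Disc:** it went down the same way, with its top at 51.5 mm against a nominal 52 mm and its centre about 1 mm off the axis. Its tilt is the least certain figure: fits on few pixels gave 0.02 to 0.05 rad depending on the height band used. All were under the 0.06 limit. I did not re-measure it closer up before the keeper covered it.
- **Keeper:** it lies flat, with its top face at 60.1 to 60.3 mm along its length, and the shoulder is against the lip. The plunger face moved from 76 to 87.4 mm, about 11.4 mm of travel. It stayed there for 1 s with about 10.6 N of push, and pushing harder barely moved it.
- **Force after the first stop:** when the keeper first reached the lip, the push force relaxed to about 3 N. I pressed again and it held at about 10.6 N.
- **Bystanders:** the arm never went near the tin or the vial. I did not measure their positions again at the end.

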